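# Shut off and secure the bench air valve

### The arm

A 6-joint arm with a two-finger parallel gripper is mounted at the origin on the work surface. World frame = base frame: x ahead of the robot, y to its left, z up, the work surface at z = 0. Lengths are in m, angles in degrees, forces in N, time in s.
With the tool pointing down it reaches from about 0.4 to 0.825 m from the base axis. Payload 7 kg.
Tool frame: the origin (TCP) lies between the finger pads; the fingertips stand 22 mm ahead of it and the grasp point (between the pads) lies 3 mm ahead of it; z points along the fingers, y is the line along which they close (so a half turn about z gives the same grasp; the last joint's range is limited). The gripper opens to 88 mm and grips with 3 to 60 N. Pads are 19 mm wide; open, the fingers measure 130 mm over their backs; the gripper's body (78 mm by 193 mm) begins 47 mm behind the grasp point.
Start: joints at [92.252, 20.546, 0.682, 0, -70.136, -16.507], TCP at [0.166, 0.654, 0.249] pointing down, gripper open.
Joint ranges: [-176.03, 176.03], [-82.01, 121.73], [-58.28, 71.71], [-173.87, 95.51], [-174.79, -0.11], [-173.66, 173.66]. Speed limits (degrees/s): [136.94, 136.94, 172.46, 180, 180, 180].

### API

Orientations are given as [roll, pitch, yaw] about the fixed x, y, z axes, in that order (R = Rz(yaw) Ry(pitch) Rx(roll)).
In Python, from plant import ctrl gives the robot as it stands.
- The arm moves only by the tool apply_moves, never from a script. Its argument "targets" is a list of rows, each an object with "travel": the shift along the tool's x, y, z in mm, a list of three; "roll": the turn about the tool's z in degrees; "jaw": the finger opening in mm, from 0 to 87.6. In form: [{"travel": [tx, ty, tz], "roll": roll, "jaw": jaw}, ...]. A call has 1 to 10 rows; each row shifts and turns the commanded pose from where the row before left it, along the tool's axes as they then stand; what a row does not reach is not made up. A row lasts 1/10 s, in which the tool goes at most 50 mm and 8.59 degrees, less where a joint would pass 70% of its speed; a pose out of reach is approached as far as the arm can. A call with a gripper value outside its range is refused whole. The fingers move at their own pace and stop on an object; the grip force is fixed at half the most. Time passes only in rows, so rows that do not move let the fingers close. It gives the time, the measured TCP pose, the force, the opening and the grip force at its end, in the units of the state.
- ctrl.get_obs(): the state, without advancing time (a new reading comes with each control period).
- ctrl.snapshot(name): name is "side" or "top"; returns the picture (480x640x3 uint8, red, green, blue); there is no depth.
- ctrl.calibration(name): a dict with "K" (3x3 intrinsics, pixels), "extrinsics" (4x4, takes a point from camera to world coordinates). Camera axes: x right, y down, z forward; pixel columns grow to the right and rows downward; lengths in m; the calibration is good to about 2 mm. A picture is of the moment at which its call begins. calibration takes no time and is no camera call.
- ctrl.close_job(): hands the job in; it is judged then, once.
The state is a dict: "clock": time; "joint_pos": joint angles; "qvel": joint speeds; "tau": joint torques, N m; "tool_pos": TCP position; "orientation": TCP orientation; "force": force on the tool from outside, world axes, zero at the start; "moment": the same for the moment, N m; "opening": finger opening in m; "gripper_force": force on a finger pad.
Only numpy, scipy, OpenCV 4.12 (cv2) and the standard library are available. Lean on these libraries where they do the work, as an engineer would, in place of code of your own. Each camera call takes 0.05 s, during which the arm holds its last target. There are 200 camera calls.

### The job

Swing the yellow lever of the air valve to its closed stop, then clip the carabiner through the two lock eyes: feed the hook gently round through them until they sit in the end of its bow, with the gate sprung shut behind them. Give it a steady test pull of about 10 N, then let go of it; leave the other things on the bench where they are.

Things in the scene. Friction and masses are not known exactly. Their poses are not given: they have to be found in the camera images.
- valve_stem (a point): Top of the stem of the brass ball valve, on the lever's turning axis (vertical), 93 mm above the bench. The valve's base is fixed to the bench, its yaw varies. This point's axes are the valve axes: x away from the closed lever, y along the pipe towards the outlet coupling, z up. The filter regulator (46 mm square, 124 mm high) stands on the pipe at y -107 mm, the coupling at y +78 to +113 mm (top 74 mm above the bench).
- lever (a joint): Valve lever, rad: 0 = shut, lever along the valve's -x, against its stop; 1.57 = open, along +y. Seen from above it turns anticlockwise to shut. Stiff (0.45 N m), stays where it is left.
- lever_handle (a point): Middle of the lever's yellow grip: 52 mm long, 16 mm wide, 11 mm high, its top 94 mm above the bench, 90 mm from the stem axis. The lever's own -x axis points from the stem to the grip; the grip lies 6.5 mm to the lever's +y (opening) side of its axis.
- lever_eye (a point): Centre of the eye that stands up on the lever: ring of 4 mm round steel, hole 10.5 mm, outside 18.5 mm, centre 112 mm above the bench, 50 mm from the stem axis and 2.4 mm to the lever's +y side. The hole's axis is the lever's y axis (level).
- lock_eye (a point): Centre of the same eye on the fixed bracket: in valve axes at x -50, y -2.4 mm from the stem, 112 mm above the bench, hole along the valve's y. With the lever shut both eyes stand side by side with their holes in line, 9 mm thick together. Below them only the lever (top 94 mm above the bench) and bracket.
- grip (a point): Centre of the red block on the carabiner's spine, 42 x 12 x 16 mm (x, y, z), the place to hold it. The carabiner lies flat on the green mat (2 mm thick), its block's underside level with the underside of the bar. Carabiner axes: x along the spine towards the hook end, y from the gate to the spine, z up. Bar 8 mm round steel, 108 x 52 mm outside; the bar's centre plane lies 4 mm below this point. Beside the block there are 25 mm free up to the gate.
- bow (a point): Centre of the hook's arc, in the bar's centre plane; 42 mm in x, -22 mm in y and -4 mm in z from the grip point. The bar runs round it at 22 mm radius from the spine (direction +y) by way of +x to the nose, whose bar centre ends 60 degrees past +x towards -y and is rounded off (ball of 4 mm radius). The outer edge of an eye must press the gate in beside the nose, before the nose can enter the hole.
- gate (a joint): Spring gate, rad: 0 = shut, grows as it is pressed inwards (to +y), at most 0.5. Round bar, 7 mm, on the side opposite the spine, along x in the bar's centre plane, its axis 22 mm from the bow centre towards -y; pivot 56 mm in -x from the bow centre, its free end 6.5 mm in +x of it, close by the nose. Springs shut by itself; about 3 N at its end to start it, 4.5 N at 0.25 rad.
- cushion: Bystander: blue watch-casing cushion, disc 68 mm across, 24 mm high, on the green mat. Origin at its underside.
- movement: Bystander: watch movement (brass) in a round black holder 44 mm across, 20 mm high, on the green mat. Origin at its underside.
- loupe: Bystander: black eye loupe, 36 mm across, 34 mm high, standing on the green mat. Origin at its underside.
- plug: Bystander: brass hose plug, 27 mm across, 34 mm high, standing in front of the valve. Origin at its underside.
- jar: Bystander: green glass jar with green lid, 42 mm across, 50 mm high. Origin at its underside.
- screwdriver: Bystander: blue-handled screwdriver, 160 mm long, lying down. Origin at its underside.
- tray: Bystander: white parts tray, 120 x 85 mm, 22 mm high. Origin at its underside.
Things that resemble listed ones, but are neither listed nor needed, are in the scene too. Of the things like the part that bears grip, leave any that is purple; of the rest the smaller one is meant.

How it is judged:
By the outcome, as a careful person would: the job done as asked, in the order asked, and still so for the second after the job is handed in, with the robot touching nothing.
It also fails if it takes over 72 s, if anything falls off the work surface, if the arm or the gripper's body presses on something with over 40 N, if the wrist force passes 120 N, or if a joint passes its speed limit or range.

## Working session

There is one attempt and no reset: what is moved stays moved. The work goes in short steps, Python scripts to look and compute and a tool call to move; the robot and the scene stay as the last step left them, time stands still between calls to the robot, and variables do not carry over. Pictures are saved under pics/ and viewed, at most 10 in all, crops included, and the job is handed in when it is done.

Besides the shell and the picture viewer there is one more tool, called after "Request:" as name(argument=value, ...) on one line, values as JSON. apply_moves: Moves the arm, as the interface text tells. Its arguments: {"type":"object","properties":{"targets":{"type":"array","items":{"type":"object","properties":{"travel":{"type":"array","items":{"type":"number"}},"roll":{"type":"number"},"jaw":{"type":"number"}}}}},"required":["targets"]}

```bash
mkdir -p pics; python3 - <<'E'
from plant import ctrl
import cv2
for n in("top","side"):
    im=ctrl.snapshot(n); cv2.imwrite(f"pics/{n}0.png",im[:,:,::-1]); c=ctrl.calibration(n); print(n,c["K"].round(1).tolist(),c["extrinsics"].round(3).tolist())
print(ctrl.get_obs())
E
```

```text
top [[545.6, 0.0, 313.0], [0.0, 545.6, 244.6], [0.0, 0.0, 1.0]] [[0.015, -0.981, 0.191, 0.172], [-1.0, -0.01, 0.026, -0.095], [-0.024, -0.192, -0.981, 1.412], [0.0, 0.0, 0.0, 1.0]]
side [[458.2, 0.0, 317.5], [0.0, 458.2, 235.7], [0.0, 0.0, 1.0]] [[0.822, -0.28, 0.496, -0.233], [-0.57, -0.415, 0.709, -1.059], [0.008, -0.866, -0.501, 0.771], [0.0, 0.0, 0.0, 1.0]]
{'clock': 0.1, 'joint_pos': array([ 9.22519407e+01,  2.05881376e+01,  6.38674271e-01, -1.67075392e-02,
       -7.01361449e+01, -1.65066841e+01]), 'qvel': array([ 0.04526017,  0.00713908,  0.17081334,  0.14359603, -0.13784934,
       -0.04558996]), 'tau': array([-7.21277502e-04, -5.84165990e+01,  2.93749666e+01,  7.01529086e+00,
        1.01808840e-02, -4.46981801e-05]), 'tool_pos': array([0.16613988, 0.65381465, 0.24770784]), 'orientation': array([ 1.79913457e+02, -9.26610365e-03, -1.42604251e+01]), 'force': array([-0.22435517,  0.01168846, -0.74313753]), 'moment': array([-0.0134184 , -0.01260112,  0.024467  ]), 'gripper_force': 0.0, 'opening': 0.08767172468662392}
```

View pics/top0.png

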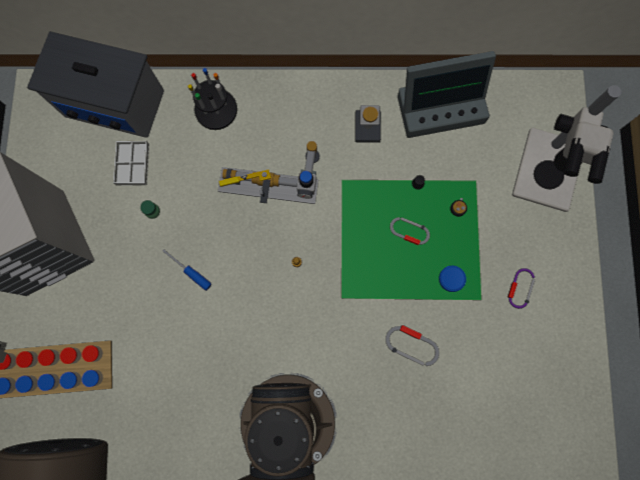

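View pics/side0.png

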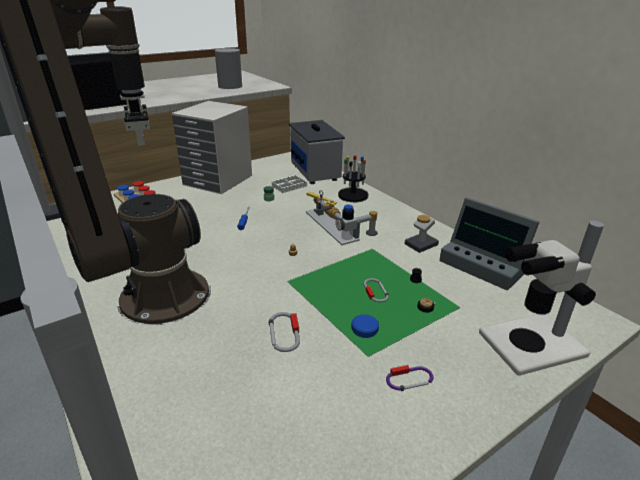

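Candidates for the carabiner in the top picture are the grey one on the mat (410,231), the larger grey one (412,345) and the purple one (521,288). I choose the one on the mat. The valve is at about (265,180), with its lever at (240,181) and regulator at (306,180). I'll check the choice in a close crop.

```bash
python3 - <<'E'
import cv2,numpy as np
t=cv2.imread("pics/top0.png");s=cv2.imread("pics/side0.png")
f=lambda im,x,y,w,h:cv2.resize(im[y:y+h,x:x+w],(400,300),interpolation=cv2.INTER_CUBIC)
a=np.vstack([np.hstack([f(t,380,206,60,45),f(t,215,140,120,90)]),np.hstack([f(s,350,265,60,45),f(s,296,180,100,75)])])
cv2.imwrite("pics/crop0.png",a)
E
```

```text
(no output)
```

View pics/crop0.png

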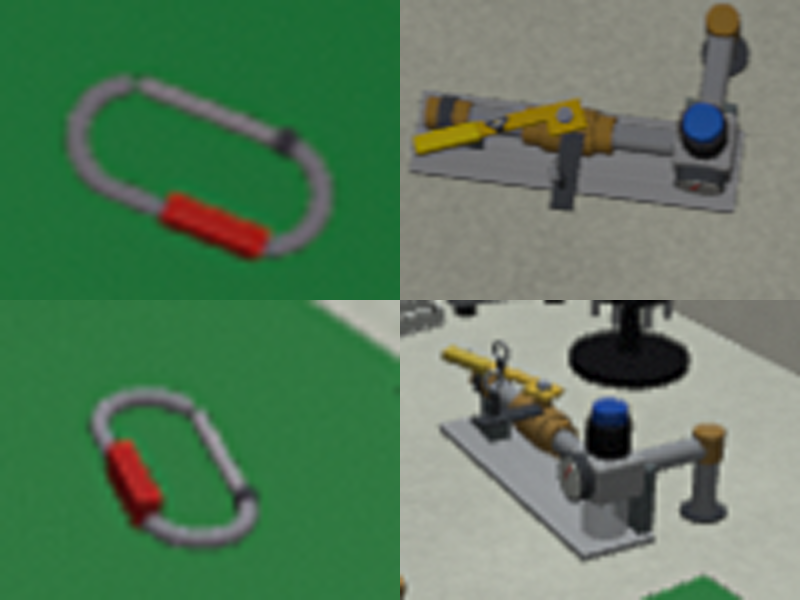

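```bash
cat > h.py <<'E'
import numpy as np, cv2
from scipy.optimize import least_squares
from plant import ctrl
C={n:ctrl.calibration(n) for n in("top","side")}
def proj(n,P):
    E=np.linalg.inv(C[n]["extrinsics"]); p=(E[:3,:3]@np.atleast_2d(P).T+E[:3,3:]); q=C[n]["K"]@p
    return (q[:2]/q[2]).T
def ray(n,uv,z):
    E=C[n]["extrinsics"]; d=E[:3,:3]@np.linalg.inv(C[n]["K"])@[*uv,1]; t=(z-E[2,3])/d[2]
    return E[:3,3]+t*d
def rz(a): return np.array([[np.cos(a),-np.sin(a),0],[np.sin(a),np.cos(a),0],[0,0,1]])
def valve(X,Y,a,P): return np.array([X,Y,0])+np.atleast_2d(P)@rz(a).T
def lev(th,P): return np.atleast_2d(P)@rz(-th).T   # lever frame -> valve frame
def pose():
    o=ctrl.get_obs(); return o["tool_pos"],o["orientation"][2],o
def go(p,yaw=None,n=None):
    """print tool-frame travel from current pose to world p (m)"""
    t,y,o=pose(); d=(np.array(p)-t)*1e3; a=np.radians(y)
    tr=[d@[np.cos(a),np.sin(a),0],d@[np.sin(a),-np.cos(a),0],-d[2]]
    print("travel",np.round(tr,1),"roll",None if yaw is None else round((y-yaw+180)%360-180,1))
E
python3 - <<'E'
from h import *
pts={"top":[(264.5,174.5),(230.6,181.4),(242.6,178.1)],"side":[(331.8,201.8),(313,194.5),(321.3,193)]}
def f(v,full=False):
    X,Y,a,th=v
    P=valve(X,Y,a,np.vstack([[0,0,.093],lev(th,[[-.09,.0065,.094],[-.05,.0024,.112]])]))
    return np.concatenate([(proj(n,P)-pts[n]).ravel() for n in pts])
s=least_squares(f,[.61,.066,-.12,1.2]); print(s.x,s.fun.round(1).reshape(2,-1))
T={n:cv2.imread(f"pics/{n}0.png") for n in pts}
for n,b in(("top",(380,206,440,251)),("side",(350,265,410,310))):
    x0,y0,x1,y1=b; im=T[n][y0:y1,x0:x1].astype(int); w=np.clip(im[...,2]-np.maximum(im[...,0],im[...,1]),0,None)*1.; w[w<40]=0
    v,u=np.mgrid[y0:y1,x0:x1]; c=np.array([(u*w).sum(),(v*w).sum()])/w.sum(); S=np.cov(np.vstack([u.ravel(),v.ravel()]),aweights=w.ravel()); e=np.linalg.eigh(S)[1][:,1]
    A=ray(n,c-e*5,.014);B=ray(n,c+e*5,.014)
    print(n,c,ray(n,c,.014),np.degrees(np.arctan2(*(B-A)[1::-1])))
print(C["top"]["extrinsics"][:3,3])
E
```

```text
[0.60915324 0.06524231 1.99255895 3.2729709 ] [[ 0.4 -0.  -0.7  0.1  1.9 -1.6]
 [-0.6 -0.1 -1.1 -0.9 -1.2 -0.6]]
top [411.74685922 239.30926383] [ 0.46169763 -0.31411102  0.014     ] 68.20804525246449
side [369.48285514 291.10864241] [ 0.46289777 -0.31443935  0.014     ] -113.9680751889376
[ 0.17218353 -0.0947323   1.41157953]
```

```bash
cat >> h.py <<'E'
def plan(wps,jaw=None,start=None):
    """wps: (x,y,z,yaw deg,rows); prints rows, split by 10"""
    t,y,o=pose()
    if start is not None: t,y=np.array(start[:3]),start[3]
    p=np.array(t)*1e3; rows=[]
    for w in wps:
        n=w[4]; q=np.array(w[:3])*1e3; dy=(w[3]-y)  # caller picks unwrapped yaw
        p0,y0=p.copy(),y
        for k in range(1,n+1):
            tg=p0+(q-p0)*k/n; d=tg-p; a=np.radians(y)
            tr=np.round([d@[np.cos(a),np.sin(a),0],d@[np.sin(a),-np.cos(a),0],-d[2]],1); r=round(y-(y0+dy*k/n),1)
            p=p+tr[0]*np.array([np.cos(a),np.sin(a),0])+tr[1]*np.array([np.sin(a),-np.cos(a),0])-tr[2]*np.array([0,0,1]); y-=r
            rows.append((tr.tolist(),r))
    for i,r in enumerate(rows): print(i%10+1,r)
E
python3 - <<'E'
from h import *
plan([(.17,.5,.25,-48,4),(.32,.36,.25,-90,5),(.616,.161,.2,-163,9),(.616,.161,.108,-163,3)])
E
```

```text
1 ([10.4, 37.0, -0.6], np.float64(8.4))
2 ([15.7, 35.1, -0.5], np.float64(8.5))
3 ([20.7, 32.4, -0.6], np.float64(8.4))
4 ([25.3, 29.1, -0.6], np.float64(8.4))
5 ([40.9, -3.5, 0.0], np.float64(8.4))
6 ([39.9, -9.5, 0.0], np.float64(8.4))
7 ([38.1, -15.2, 0.0], np.float64(8.4))
8 ([35.5, -20.6, 0.0], np.float64(8.4))
9 ([32.1, -25.6, 0.0], np.float64(8.4))
10 ([22.1, -32.9, 5.6], np.float64(8.1))
1 ([17.3, -35.6, 5.5], np.float64(8.1))
2 ([12.1, -37.8, 5.6], np.float64(8.1))
3 ([6.6, -39.0, 5.5], np.float64(8.2))
4 ([1.0, -39.7, 5.6], np.float64(8.1))
5 ([-4.5, -39.3, 5.5], np.float64(8.1))
6 ([-10.1, -38.4, 5.6], np.float64(8.1))
7 ([-15.4, -36.5, 5.6], np.float64(8.1))
8 ([-20.4, -34.0, 5.5], np.float64(8.1))
9 ([0.0, 0.0, 30.7], np.float64(0.0))
10 ([0.0, 0.0, 30.6], np.float64(0.0))
1 ([0.0, 0.0, 30.7], np.float64(0.0))
```

Request:
apply_moves(targets=[{"travel":[10.4,37,-0.6],"roll":8.4,"jaw":0},{"travel":[15.7,35.1,-0.5],"roll":8.5,"jaw":0},{"travel":[20.7,32.4,-0.6],"roll":8.4,"jaw":0},{"travel":[25.3,29.1,-0.6],"roll":8.4,"jaw":0},{"travel":[40.9,-3.5,0],"roll":8.4,"jaw":0},{"travel":[39.9,-9.5,0],"roll":8.4,"jaw":0},{"travel":[38.1,-15.2,0],"roll":8.4,"jaw":0},{"travel":[35.5,-20.6,0],"roll":8.4,"jaw":0},{"travel":[32.1,-25.6,0],"roll":8.4,"jaw":0},{"travel":[22.1,-32.9,5.6],"roll":8.1,"jaw":0}])

```text
clock: 1.1
tool_pos: [0.3539, 0.3369, 0.246]
orientation: [-180.0, 0.1, -98.4]
force: [0.5, 2.4, 0.1]
opening: 0.0135
gripper_force: 0.0
```

Request:
apply_moves(targets=[{"travel":[17.3,-35.6,5.5],"roll":8.1,"jaw":0},{"travel":[12.1,-37.8,5.6],"roll":8.1,"jaw":0},{"travel":[6.6,-39,5.5],"roll":8.2,"jaw":0},{"travel":[1,-39.7,5.6],"roll":8.1,"jaw":0},{"travel":[-4.5,-39.3,5.5],"roll":8.1,"jaw":0},{"travel":[-10.1,-38.4,5.6],"roll":8.1,"jaw":0},{"travel":[-15.4,-36.5,5.6],"roll":8.1,"jaw":0},{"travel":[-20.4,-34,5.5],"roll":8.1,"jaw":0},{"travel":[0,0,0],"roll":0,"jaw":0},{"travel":[0,0,0],"roll":0,"jaw":0}])

```text
clock: 2.1
tool_pos: [0.6163, 0.1604, 0.1996]
orientation: [-180.0, -0.1, -163.0]
force: [-0.5, 0.5, -0.3]
opening: 0.0003
gripper_force: 0.0
```

```bash
python3 - <<'E'
from h import *
im=ctrl.snapshot("top"); s=ctrl.snapshot("side")
f=lambda im,x,y,w,h:cv2.resize(im[y:y+h,x:x+w],(400,300),interpolation=cv2.INTER_CUBIC)
cv2.imwrite("pics/c1.png",np.hstack([f(im,190,120,160,120),f(s,270,130,140,105)])[:,:,::-1])
print(pose()[0],ctrl.get_obs()["joint_pos"].round(1),ctrl.get_obs()["orientation"])
go((.616,.161,.108),-163)
E
```

```text
[0.61562716 0.16152564 0.2006806 ] [  32.2   18.9   -8.3   -0.   -62.9 -105.1] [ 1.79996181e+02 -3.29706789e-02 -1.62900509e+02]
travel [-0.2 -0.6 92.7] roll 0.1
```

View pics/c1.png

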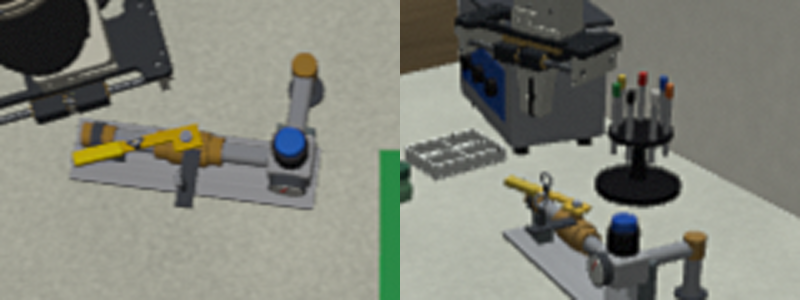

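```bash
python3 - <<'E'
from h import *
def pw(thd,s,a=-6.8):
    P=valve(.6092,.0652,np.radians(a),lev(np.radians(thd),[[-.09,s,.106]]))[0]; return (*P,a-thd+90-180)
w=[(.616,.161,.106,-163,3)]
w+=[(*pw(66.6,.026),2)]+[(*pw(t,.024),1) for t in range(61,5,-5)]
print(w[-1]); plan(w)
E
```

```text
(np.float64(0.5267537220553665), np.float64(0.10854294928908556), np.float64(0.106), -102.8, 1)
1 ([-0.1, -0.2, 31.6], np.float64(0.0))
2 ([-0.0, -0.2, 31.5], np.float64(0.1))
3 ([-0.1, -0.2, 31.6], np.float64(-0.0))
4 ([3.9, 0.1, -0.0], np.float64(0.2))
5 ([4.0, 0.1, -0.0], np.float64(0.2))
6 ([10.9, 1.9, -0.0], np.float64(-5.6))
7 ([7.9, 1.7, -0.0], np.float64(-5.0))
8 ([8.0, 1.8, -0.0], np.float64(-5.0))
9 ([7.9, 1.7, -0.0], np.float64(-5.0))
10 ([7.9, 1.8, -0.0], np.float64(-5.0))
1 ([8.0, 1.7, -0.0], np.float64(-5.0))
2 ([7.9, 1.8, -0.0], np.float64(-5.0))
3 ([7.9, 1.7, -0.0], np.float64(-5.0))
4 ([8.0, 1.8, -0.0], np.float64(-5.0))
5 ([7.9, 1.7, -0.0], np.float64(-5.0))
6 ([7.9, 1.8, -0.0], np.float64(-5.0))
7 ([8.0, 1.7, -0.0], np.float64(-5.0))
```

Request:
apply_moves(targets=[{"travel":[0,0,31.6],"roll":0,"jaw":0},{"travel":[0,0,31.5],"roll":0,"jaw":0},{"travel":[0,0,31.6],"roll":0,"jaw":0},{"travel":[3.9,0.1,0],"roll":0.2,"jaw":0},{"travel":[4,0.1,0],"roll":0.2,"jaw":0},{"travel":[10.9,1.9,0],"roll":-5.6,"jaw":0}])

```text
clock: 2.8
tool_pos: [0.5997, 0.1598, 0.1085]
orientation: [180.0, 0.3, -157.6]
force: [5.8, 2.0, -4.6]
opening: 0.0006
gripper_force: 3.2
```

Request:
apply_moves(targets=[{"travel":[8,1.7,0],"roll":-5,"jaw":0},{"travel":[8,1.8,0],"roll":-5,"jaw":0},{"travel":[8,1.7,0],"roll":-5,"jaw":0}])

```text
clock: 3.1
tool_pos: [0.5756, 0.1535, 0.1093]
orientation: [-179.9, 0.4, -142.4]
force: [5.8, 2.6, -5.0]
opening: 0.0004
gripper_force: 3.0
```

Request:
apply_moves(targets=[{"travel":[8,1.8,0],"roll":-5,"jaw":0},{"travel":[8,1.7,0],"roll":-5,"jaw":0},{"travel":[8,1.8,0],"roll":-5,"jaw":0},{"travel":[8,1.7,0],"roll":-5,"jaw":0},{"travel":[8,1.8,0],"roll":-5,"jaw":0},{"travel":[8,1.7,0],"roll":-5,"jaw":0},{"travel":[8,1.8,0],"roll":-5,"jaw":0},{"travel":[8,1.7,0],"roll":-5,"jaw":0}])

```text
clock: 3.9
tool_pos: [0.5285, 0.1105, 0.1094]
orientation: [-179.7, 0.3, -102.4]
force: [4.7, 4.5, -3.4]
opening: 0.0005
gripper_force: 2.8
```

Request:
apply_moves(targets=[{"travel":[4,0.4,0],"roll":-2,"jaw":0},{"travel":[2,0.2,0],"roll":-1,"jaw":0},{"travel":[2,0,0],"roll":0,"jaw":0}])

```text
clock: 4.2
tool_pos: [0.5261, 0.1036, 0.1093]
orientation: [-179.7, 0.4, -99.6]
force: [-2.8, 17.5, 0.9]
opening: 0.0006
gripper_force: 8.3
```

Request:
apply_moves(targets=[{"travel":[1,0,0],"roll":0,"jaw":0},{"travel":[0,0,0],"roll":0,"jaw":0}])

```text
clock: 4.4
tool_pos: [0.5261, 0.1037, 0.1094]
orientation: [-179.7, 0.4, -99.7]
force: [-1.2, 15.6, -0.5]
opening: 0.0007
gripper_force: 7.5
```

Request:
apply_moves(targets=[{"travel":[1,0,0],"roll":0,"jaw":0},{"travel":[0,0,0],"roll":0,"jaw":0}])

```text
clock: 4.6
tool_pos: [0.5261, 0.1035, 0.1094]
orientation: [-179.7, 0.5, -99.6]
force: [-2.1, 19.8, -0.6]
opening: 0.0007
gripper_force: 9.2
```

```bash
python3 - <<'E'
from h import *
plan([(.53,.125,.108,-99.6,1),(.53,.125,.20,-99.6,3),(.465,-.315,.19,-113,10),(.4623,-.3143,.08,-113,4)])
E
```

```text
1 ([-21.9, -0.2, 1.4], np.float64(-0.0))
2 ([0.0, -0.0, -30.7], np.float64(-0.0))
3 ([0.0, -0.0, -30.6], np.float64(-0.0))
4 ([0.0, -0.0, -30.7], np.float64(-0.0))
5 ([44.5, -1.0, 1.0], np.float64(1.3))
6 ([44.4, -1.9, 1.0], np.float64(1.4))
7 ([44.4, -3.1, 1.0], np.float64(1.3))
8 ([44.3, -4.1, 1.0], np.float64(1.3))
9 ([44.2, -5.1, 1.0], np.float64(1.4))
10 ([44.0, -6.1, 1.0], np.float64(1.3))
1 ([43.9, -7.2, 1.0], np.float64(1.3))
2 ([43.7, -8.1, 1.0], np.float64(1.4))
3 ([43.6, -9.2, 1.0], np.float64(1.3))
4 ([43.3, -10.2, 1.0], np.float64(1.4))
5 ([0.1, 0.7, 27.5], np.float64(-0.0))
6 ([0.1, 0.7, 27.5], np.float64(-0.0))
7 ([0.1, 0.7, 27.5], np.float64(-0.0))
8 ([0.1, 0.7, 27.5], np.float64(-0.0))
```

Request:
apply_moves(targets=[{"travel":[-22,0,0],"roll":0,"jaw":0},{"travel":[0,0,-30],"roll":0,"jaw":0},{"travel":[0,0,-30],"roll":0,"jaw":0},{"travel":[0,0,-30],"roll":0,"jaw":0},{"travel":[44.5,-1,1],"roll":1.3,"jaw":22},{"travel":[44.4,-1.9,1],"roll":1.4,"jaw":22},{"travel":[44.4,-3.1,1],"roll":1.3,"jaw":22},{"travel":[44.3,-4.1,1],"roll":1.3,"jaw":22},{"travel":[44.2,-5.1,1],"roll":1.4,"jaw":22},{"travel":[44,-6.1,1],"roll":1.3,"jaw":22}])

```text
clock: 5.6
tool_pos: [0.4878, -0.1449, 0.1928]
orientation: [-179.8, 0.0, -107.7]
force: [0.9, 0.4, 0.3]
opening: 0.022
gripper_force: 0.0
```

Request:
apply_moves(targets=[{"travel":[43.9,-7.2,1],"roll":1.3,"jaw":22},{"travel":[43.7,-8.1,1],"roll":1.4,"jaw":22},{"travel":[43.6,-9.2,1],"roll":1.3,"jaw":22},{"travel":[43.3,-10.2,1],"roll":1.4,"jaw":22},{"travel":[0,0,27.5],"roll":0,"jaw":22},{"travel":[0,0,27.5],"roll":0,"jaw":22},{"travel":[0,0,27.5],"roll":0,"jaw":22},{"travel":[0,0,20],"roll":0,"jaw":22},{"travel":[0,0,0],"roll":0,"jaw":22}])

```text
clock: 6.5
tool_pos: [0.4606, -0.3188, 0.0831]
orientation: [179.8, -0.0, -113.1]
force: [0.8, -0.9, -0.4]
opening: 0.0217
gripper_force: 0.0
```

```bash
python3 - <<'E'
from h import *
im=ctrl.snapshot("top"); s=ctrl.snapshot("side"); cv2.imwrite("pics/t2.png",im[:,:,::-1]); cv2.imwrite("pics/s2.png",s[:,:,::-1])
f=lambda im,x,y,w,h:cv2.resize(im[y:y+h,x:x+w],(400,300),interpolation=cv2.INTER_CUBIC)
g=np.hstack([f(s,340,235,80,60),f(s,296,180,100,75)]); h=np.hstack([f(im,380,190,80,60),f(im,215,140,120,90)])
cv2.imwrite("pics/c2.png",np.vstack([g,h])[:,:,::-1])
t,y,o=pose(); print(t,y,o["orientation"],o["force"],o["opening"])
go((.4623,-.3143,.025),-113)
a=np.radians(y); R=np.array([[np.cos(a),np.sin(a),0],[np.sin(a),-np.cos(a),0],[0,0,-1]])
for p in ([0,0,.022],[0,.011,.022],[0,-.011,.022],[0,.032,.022],[0,-.032,.022]): print(p,proj("side",t+R@np.array(p)),proj("top",t+R@np.array(p)))
E
```

```text
[ 0.46255632 -0.31961887  0.08556807] -113.09673540671646 [-1.79915678e+02 -1.73356595e-02 -1.13096735e+02] [0.43440359 0.02611324 0.70961032] 0.022106498130430627
travel [-4.8  2.3 60.6] roll -0.1
[0, 0, 0.022] [[371.84460022 277.18015572]] [[416.96737723 235.02802015]]
[0, 0.011, 0.022] [[367.89122761 277.63643711]] [[415.32754249 238.95141999]]
[0, -0.011, 0.022] [[375.78531257 276.72533551]] [[418.60286034 231.11503182]]
[0, 0.032, 0.022] [[360.30850274 278.51160287]] [[412.18480205 246.47060903]]
[0, -0.032, 0.022] [[383.27355432 275.86107459]] [[421.71312494 223.67354313]]
```

View pics/c2.png

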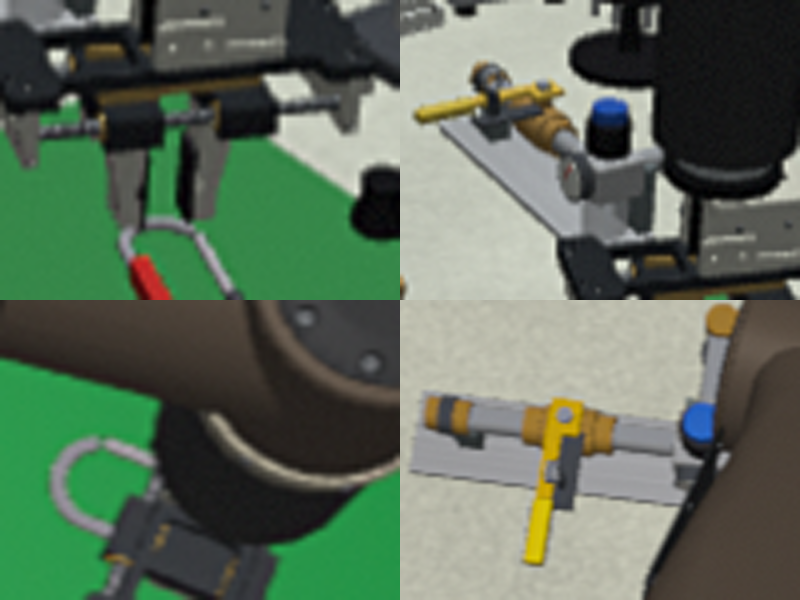

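Request:
apply_moves(targets=[{"travel":[-4.8,2.3,0],"roll":-0.1,"jaw":22},{"travel":[0,0,20],"roll":0,"jaw":22},{"travel":[0,0,20],"roll":0,"jaw":22},{"travel":[0,0,10],"roll":0,"jaw":22},{"travel":[0,0,5],"roll":0,"jaw":22},{"travel":[0,0,0],"roll":0,"jaw":22},{"travel":[0,0,0],"roll":0,"jaw":22}])

```text
clock: 7.3
tool_pos: [0.4622, -0.3144, 0.0295]
orientation: [-179.9, -0.0, -113.0]
force: [-0.3, 0.4, 0.4]
opening: 0.0219
gripper_force: 0.0
```

```bash
python3 - <<'E'
from h import *
s=ctrl.snapshot("side"); t=ctrl.snapshot("top"); cv2.imwrite("pics/s3.png",s[:,:,::-1])
f=lambda im,x,y,w,h:cv2.resize(im[y:y+h,x:x+w],(400,300),interpolation=cv2.INTER_CUBIC)
cv2.imwrite("pics/c3.png",np.hstack([f(s,340,255,60,45),f(t,380,206,60,45)])[:,:,::-1])
t,y,o=pose(); print(t,y,o["force"]); go((.4623,-.3143,.026),-113)
E
```

```text
[ 0.46223705 -0.31450289  0.02948452] -113.04909708822154 [0.41123197 0.57761479 0.48866025]
travel [-0.2  0.   3.5] roll -0.0
```

View pics/c3.png

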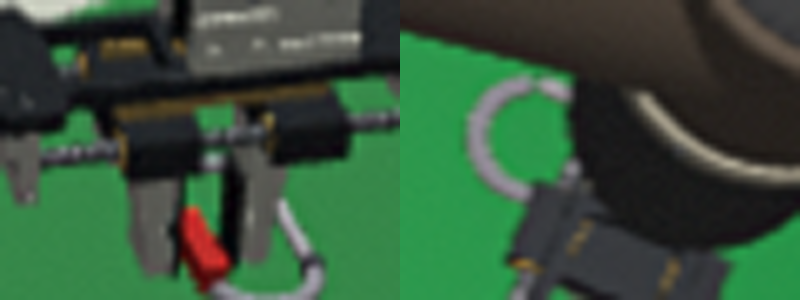

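Request:
apply_moves(targets=[{"travel":[0,0,3.5],"roll":0,"jaw":22},{"travel":[0,0,0],"roll":0,"jaw":5},{"travel":[0,0,0],"roll":0,"jaw":5},{"travel":[0,0,0],"roll":0,"jaw":5},{"travel":[0,0,0],"roll":0,"jaw":5},{"travel":[0,0,0],"roll":0,"jaw":5}])

```text
clock: 8.0
tool_pos: [0.4617, -0.3143, 0.0252]
orientation: [-180.0, 0.0, -113.1]
force: [1.4, 0.1, -1.2]
opening: 0.0118
gripper_force: 30.0
```

```bash
python3 - <<'E'
from h import *
pts={"top":[(264.5,174.2),(256.4,209.3)],"side":[(331.3,202),(307.5,207.5),(317.8,198.8)]}
M={"top":[[0,0,.093],[-.09,.0065,.094]],"side":[[0,0,.093],[-.09,.0065,.092],[-.05,0,.112]]}
f=lambda v:np.concatenate([(proj(n,valve(*v,M[n]))-pts[n]).ravel() for n in pts])
s=least_squares(f,[.61,.066,-.12]); print(s.x,np.degrees(s.x[2]),s.fun.round(1))
E=valve(*s.x,[[-.05,0,.112]])[0]; print("eye",E, proj("top",E))
# lever stop contact: pusher face
a=s.x[2]; print("pusher in valve", rz(-a)@(np.array([.5261,.1035,0])-[*s.x[:2],0]))
plan([(.462,-.314,.2,-113,5),(.44,-.05,.2,-125,6)])
E
```

```text
[ 0.60884666  0.06620662 -0.10620008] -6.084816164224868 [ 0.   0.4  0.6 -0.9 -0.3 -0.4 -0.9 -0.9  0.3  0.7]
eye [0.55912836 0.07150665 0.112     ] [[260.91436553 191.33733791]]
pusher in valve [-0.08623359  0.02831208  0.        ]
1 ([-0.1, -0.0, -35.0], np.float64(-0.0))
2 ([-0.1, -0.0, -34.9], np.float64(-0.0))
3 ([-0.0, -0.1, -35.0], np.float64(-0.0))
4 ([-0.1, 0.0, -35.0], np.float64(-0.0))
5 ([-0.1, -0.0, -34.9], np.float64(-0.1))
6 ([-39.1, 20.5, -0.0], np.float64(2.0))
7 ([-38.3, 21.9, -0.0], np.float64(2.0))
8 ([-37.6, 23.2, -0.0], np.float64(2.0))
9 ([-36.7, 24.5, -0.0], np.float64(2.0))
10 ([-35.8, 25.8, -0.0], np.float64(2.0))
1 ([-35.0, 27.0, -0.0], np.float64(2.0))
```

```bash
cat >> h.py <<'E'
A=np.radians(-6.3); EYE=np.array([.5591,.0715])
def tcp(bx,by,psi,z=.1312):
    """bow centre in valve axes rel. eye (mm), psi deg -> TCP world waypoint"""
    b=EYE+(rz(A)[:2,:2]@[bx,by])/1e3; g=b+(rz(A+np.radians(psi))[:2,:2]@[-42,22])/1e3
    return (*g,z,np.degrees(A)+psi-180)
def where(psi=None):
    t,y,o=pose(); g=t[:2]-(rz(np.radians(y+180))[:2,:2]@[-42,22])/1e3
    b=rz(-A)[:2,:2]@(g-EYE)*1e3; F=rz(-A)@o["force"]
    print("bow",b.round(1),"psi",round((y+180-np.degrees(A)+180)%360-180,1),"z",t[2].round(4),"Fvalve",F.round(1),"open",o["opening"].round(4),"t",o["clock"])
E
python3 - <<'E'
from h import *
w=tcp(-52,0,50); print(w)
plan([(.462,-.314,.2,-113,5),(w[0],w[1],.2,w[3],10),(*w[:4],3),(*w[:4],2)])
E
```

```text
(np.float64(0.461849997144438), np.float64(0.06409440012151679), 0.1312, np.float64(-136.3))
1 ([-0.1, -0.0, -35.0], np.float64(-0.0))
2 ([-0.1, -0.0, -34.9], np.float64(-0.0))
3 ([-0.0, -0.1, -35.0], np.float64(-0.0))
4 ([-0.1, 0.0, -35.0], np.float64(-0.0))
5 ([-0.1, -0.0, -34.9], np.float64(-0.1))
6 ([-34.8, 14.8, -0.0], np.float64(2.3))
7 ([-34.2, 16.1, -0.0], np.float64(2.4))
8 ([-33.5, 17.6, -0.0], np.float64(2.3))
9 ([-32.7, 18.8, -0.0], np.float64(2.3))
10 ([-32.0, 20.2, -0.0], np.float64(2.4))
1 ([-31.1, 21.5, -0.0], np.float64(2.3))
2 ([-30.2, 22.8, -0.0], np.float64(2.3))
3 ([-29.3, 23.9, -0.0], np.float64(2.4))
4 ([-28.2, 25.2, -0.0], np.float64(2.3))
5 ([-27.2, 26.2, -0.0], np.float64(2.3))
6 ([-0.0, 0.0, 22.9], np.float64(0.0))
7 ([-0.0, 0.0, 22.9], np.float64(0.0))
8 ([-0.0, 0.0, 23.0], np.float64(0.0))
9 ([-0.0, 0.0, -0.0], np.float64(0.0))
10 ([-0.0, 0.0, -0.0], np.float64(0.0))
```

Request:
apply_moves(targets=[{"travel":[0,0,-20],"roll":0,"jaw":5},{"travel":[0,0,-35],"roll":0,"jaw":5},{"travel":[0,0,-40],"roll":0,"jaw":5},{"travel":[0,0,-40],"roll":0,"jaw":5},{"travel":[0,0,-40],"roll":0,"jaw":5},{"travel":[-34.8,14.8,0],"roll":2.3,"jaw":5},{"travel":[-34.2,16.1,0],"roll":2.4,"jaw":5},{"travel":[-33.5,17.6,0],"roll":2.3,"jaw":5},{"travel":[-32.7,18.8,0],"roll":2.3,"jaw":5},{"travel":[-32,20.2,0],"roll":2.4,"jaw":5}])

```text
clock: 9.0
tool_pos: [0.4612, -0.1239, 0.2]
orientation: [180.0, -0.0, -124.9]
force: [0.7, 1.1, -1.6]
opening: 0.0116
gripper_force: 30.0
```

Request:
apply_moves(targets=[{"travel":[-31.1,21.5,0],"roll":2.3,"jaw":5},{"travel":[-30.2,22.8,0],"roll":2.3,"jaw":5},{"travel":[-29.3,23.9,0],"roll":2.4,"jaw":5},{"travel":[-28.2,25.2,0],"roll":2.3,"jaw":5},{"travel":[-27.2,26.2,0],"roll":2.3,"jaw":5},{"travel":[0,0,22.9],"roll":0,"jaw":5},{"travel":[0,0,22.9],"roll":0,"jaw":5},{"travel":[0,0,23],"roll":0,"jaw":5},{"travel":[0,0,0],"roll":0,"jaw":5},{"travel":[0,0,0],"roll":0,"jaw":5}])

```text
clock: 10.0
tool_pos: [0.462, 0.0636, 0.1315]
orientation: [180.0, -0.1, -136.3]
force: [0.2, -0.7, -1.1]
opening: 0.0116
gripper_force: 30.0
```

```bash
python3 - <<'E'
from h import *
where(); w=tcp(-52,0,50); go(w[:3],w[3])
t=ctrl.snapshot("top");s=ctrl.snapshot("side"); cv2.imwrite("pics/t4.png",t[:,:,::-1]); cv2.imwrite("pics/s4.png",s[:,:,::-1])
f=lambda im,x,y,w,h:cv2.resize(im[y:y+h,x:x+w],(400,300),interpolation=cv2.INTER_CUBIC)
cv2.imwrite("pics/c4.png",np.hstack([f(t,235,165,60,45),f(s,280,180,60,45)])[:,:,::-1])
print([ (n,proj(n,[*EYE,.112])) for n in("top","side")])
E
```

```text
Traceback (most recent call last):
  File "h.py", line 43, in where
    print("bow",b.round(1),"psi",round((y+180-np.degrees(A)+180)%360-180,1),"z",t[2].round(4),"Fvalve",F.round(1),"open",o["opening"].round(4),"t",o["clock"])
                                                                                                                         ^^^^^^^^^^^^^^^^^^
AttributeError: 'float' object has no attribute 'round'
```

```bash
sed -i 's/o\["opening"\].round(4)/round(o["opening"],4)/' h.py; python3 - <<'E'
from h import *
where(); w=tcp(-52,0,50); go(w[:3],w[3])
t=ctrl.snapshot("top");s=ctrl.snapshot("side"); cv2.imwrite("pics/t4.png",t[:,:,::-1]); cv2.imwrite("pics/s4.png",s[:,:,::-1])
f=lambda im,x,y,w,h:cv2.resize(im[y:y+h,x:x+w],(400,300),interpolation=cv2.INTER_CUBIC)
cv2.imwrite("pics/c4.png",np.hstack([f(t,235,165,60,45),f(s,280,180,60,45)])[:,:,::-1])
t,y,o=pose(); b=t-[0,0,.0192]; R=rz(np.radians(y+180))
bow=b-R@[-.042,.022,0]
for n in("top","side"): print(n,proj(n,[*EYE,.112]),proj(n,bow+R@[.022,0,0]),proj(n,bow+R@[.011,-.019,0]))
E
```

```text
bow [-51.7  -0.6] psi 50.0 z 0.1315 Fvalve [ 0.3 -0.7 -1.1] open 0.0116 t 10.0
travel [-0.2  0.5  0.3] roll -0.0
top [[260.91665761 191.34836368]] [[252.01999422 204.67877152]] [[260.71459516 202.73006333]]
side [[318.09054363 199.46681924]] [[305.95138628 199.38579435]] [[310.83403164 201.33628125]]
```

View pics/c4.png

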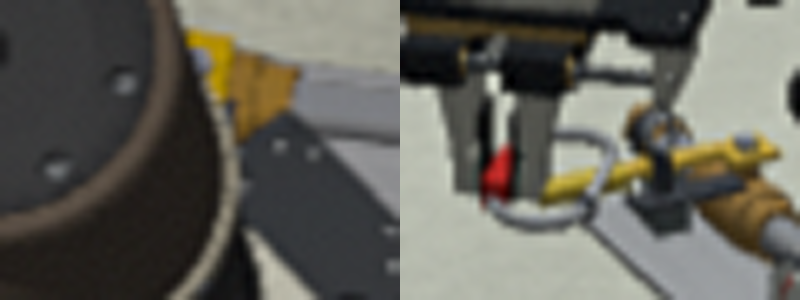

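Request:
apply_moves(targets=[{"travel":[-3.2,-3.4,0],"roll":0,"jaw":5},{"travel":[-2.8,-3.3,0],"roll":0,"jaw":5},{"travel":[-2.8,-3.3,0],"roll":0,"jaw":5},{"travel":[0,0,0],"roll":0,"jaw":5},{"travel":[0,0,0],"roll":0,"jaw":5}])

```text
clock: 10.6
tool_pos: [0.4755, 0.0625, 0.1313]
orientation: [180.0, -0.0, -136.4]
force: [-0.4, -0.0, -1.5]
opening: 0.0115
gripper_force: 30.0
```

Request:
apply_moves(targets=[{"travel":[-0.64,-0.77,0],"roll":0,"jaw":5},{"travel":[-0.64,-0.77,0],"roll":0,"jaw":5},{"travel":[0,0,0],"roll":0,"jaw":5}])

```text
clock: 10.9
tool_pos: [0.4775, 0.0624, 0.1313]
orientation: [-180.0, -0.0, -136.4]
force: [0.3, -0.5, -2.5]
opening: 0.0117
gripper_force: 30.0
```

Request:
apply_moves(targets=[{"travel":[-0.64,-0.77,0],"roll":0,"jaw":5},{"travel":[0,0,0],"roll":0,"jaw":5}])

```text
clock: 11.1
tool_pos: [0.4785, 0.0623, 0.1314]
orientation: [-180.0, 0.0, -136.3]
force: [-0.7, 0.1, -1.9]
opening: 0.0116
gripper_force: 30.0
```

```bash
python3 -c "
from h import *
where()"
```

```text
bow [-35.2   0. ] psi 50.0 z 0.1314 Fvalve [-0.7  0.1 -1.9] open 0.0116 t 11.1
```

Request:
apply_moves(targets=[{"travel":[-0.64,-0.77,0],"roll":0,"jaw":5},{"travel":[0,0,0],"roll":0,"jaw":5}])

```text
clock: 11.3
tool_pos: [0.4796, 0.0622, 0.1314]
orientation: [-180.0, 0.0, -136.4]
force: [0.2, 0.5, -1.9]
opening: 0.0116
gripper_force: 30.0
```

Request:
apply_moves(targets=[{"travel":[-0.64,-0.77,0],"roll":0,"jaw":5},{"travel":[0,0,0],"roll":0,"jaw":5}])

```text
clock: 11.5
tool_pos: [0.4802, 0.0619, 0.1312]
orientation: [180.0, -0.0, -136.4]
force: [-1.2, -0.7, -0.4]
opening: 0.0116
gripper_force: 30.0
```

Request:
apply_moves(targets=[{"travel":[-0.64,-0.77,0],"roll":0,"jaw":5},{"travel":[0,0,0],"roll":0,"jaw":5}])

```text
clock: 11.7
tool_pos: [0.4805, 0.0616, 0.131]
orientation: [179.9, -0.1, -136.4]
force: [-5.3, 0.7, 0.2]
opening: 0.0116
gripper_force: 30.0
```

```bash
python3 -c "
from h import *
where()"
```

```text
bow [-33.2  -0.4] psi 49.9 z 0.131 Fvalve [-5.3  0.1  0.2] open 0.0116 t 11.7
```

```bash
sed -i 's/EYE=np.array(\[.5591,.0715\])/EYE=np.array([.5591,.0715])+.00185*np.array([np.cos(A),np.sin(A)])/' h.py; python3 - <<'E'
from h import *
where(); Z=.1312
plan([(*tcp(-44,0,52,Z),2),(*tcp(-44,44,60,Z),4),(*tcp(-22,44,60,Z),3),(*tcp(-22,34,60,Z),3),(*tcp(-22,34,60,Z),2)])
E
```

```text
bow [-35.   -0.4] psi 49.9 z 0.131 Fvalve [-5.3  0.1  0.2] open 0.0116 t 11.7
1 ([3.1, 2.8, -0.1], np.float64(-1.0))
2 ([3.1, 2.9, -0.1], np.float64(-1.1))
3 ([-8.0, 5.2, 0.0], np.float64(-2.0))
4 ([-8.2, 5.0, 0.0], np.float64(-2.0))
5 ([-8.4, 4.7, 0.0], np.float64(-2.0))
6 ([-8.5, 4.4, 0.0], np.float64(-2.0))
7 ([-3.7, -6.4, 0.0], np.float64(0.0))
8 ([-3.6, -6.3, 0.0], np.float64(0.0))
9 ([-3.7, -6.4, 0.0], np.float64(0.0))
10 ([2.9, -1.7, 0.0], np.float64(0.0))
1 ([2.9, -1.6, 0.0], np.float64(0.0))
2 ([2.9, -1.7, 0.0], np.float64(0.0))
3 ([-0.0, 0.0, 0.0], np.float64(0.0))
4 ([-0.0, 0.0, 0.0], np.float64(0.0))
```

Request:
apply_moves(targets=[{"travel":[3.6,3.4,0],"roll":-1,"jaw":5},{"travel":[3.6,3.4,0],"roll":-1.1,"jaw":5},{"travel":[-8,5.2,0],"roll":-2,"jaw":5},{"travel":[-8.2,5,0],"roll":-2,"jaw":5},{"travel":[-8.4,4.7,0],"roll":-2,"jaw":5},{"travel":[-8.5,4.4,0],"roll":-2,"jaw":5},{"travel":[-3.7,-6.4,0],"roll":0,"jaw":5},{"travel":[-3.6,-6.3,0],"roll":0,"jaw":5},{"travel":[-3.7,-6.4,0],"roll":0,"jaw":5},{"travel":[0,0,0],"roll":0,"jaw":5}])

```text
clock: 12.7
tool_pos: [0.5018, 0.0968, 0.1312]
orientation: [-180.0, -0.0, -126.3]
force: [-0.6, -0.4, -1.7]
opening: 0.0115
gripper_force: 30.0
```

```bash
python3 - <<'E'
from h import *
where(); Z=.1312
plan([(*tcp(-22,34,60,Z),3),(*tcp(-22,34,60,Z),1),(*tcp(-22,20,60,Z),5)])
E
```

```text
bow [-21.5  44.2] psi 60.0 z 0.1312 Fvalve [-0.5 -0.5 -1.7] open 0.0115 t 12.7
1 ([3.0, -1.6, -0.0], np.float64(-0.0))
2 ([3.1, -1.5, -0.0], np.float64(-0.0))
3 ([3.0, -1.6, -0.0], np.float64(-0.0))
4 ([-0.0, 0.0, -0.0], np.float64(-0.0))
5 ([2.4, -1.4, -0.0], np.float64(-0.0))
6 ([2.4, -1.4, -0.0], np.float64(-0.0))
7 ([2.5, -1.4, -0.0], np.float64(-0.0))
8 ([2.4, -1.4, -0.0], np.float64(-0.0))
9 ([2.4, -1.4, -0.0], np.float64(-0.0))
```

Request:
apply_moves(targets=[{"travel":[3,-1.6,0],"roll":0,"jaw":5},{"travel":[3.1,-1.5,0],"roll":0,"jaw":5},{"travel":[3,-1.6,0],"roll":0,"jaw":5},{"travel":[2.4,-1.4,0],"roll":0,"jaw":5},{"travel":[2.4,-1.4,0],"roll":0,"jaw":5},{"travel":[2.4,-1.4,0],"roll":0,"jaw":5}])

```text
clock: 13.3
tool_pos: [0.4983, 0.079, 0.1315]
orientation: [180.0, 0.1, -126.2]
force: [-1.7, 5.2, -2.3]
opening: 0.0115
gripper_force: 30.1
```

Request:
apply_moves(targets=[{"travel":[2.4,-1.4,0],"roll":0,"jaw":5},{"travel":[2.4,-1.4,0],"roll":0,"jaw":5},{"travel":[0,0,0],"roll":0,"jaw":5}])

```text
clock: 13.6
tool_pos: [0.4971, 0.0729, 0.1313]
orientation: [180.0, -0.0, -126.3]
force: [-3.5, 1.9, -1.0]
opening: 0.0115
gripper_force: 30.0
```

```bash
python3 - <<'E'
from h import *
where(); Z=.1312
plan([(*tcp(-22,10,60,Z),5)])
E
```

```text
bow [-23.6  20. ] psi 60.0 z 0.1313 Fvalve [-3.7  1.5 -1. ] open 0.0115 t 13.6
1 ([1.6, -1.3, 0.0], np.float64(0.0))
2 ([1.5, -1.3, 0.0], np.float64(0.0))
3 ([1.6, -1.2, 0.0], np.float64(0.0))
4 ([1.6, -1.3, 0.1], np.float64(0.0))
5 ([1.6, -1.3, -0.0], np.float64(0.0))
```

Request:
apply_moves(targets=[{"travel":[1.4,-1.5,0],"roll":0,"jaw":5},{"travel":[1.4,-1.5,0],"roll":0,"jaw":5},{"travel":[1.4,-1.5,0],"roll":0,"jaw":5},{"travel":[1.5,-1.3,0],"roll":0,"jaw":5},{"travel":[0,0,0],"roll":0,"jaw":5}])

```text
clock: 14.1
tool_pos: [0.4985, 0.0648, 0.1312]
orientation: [180.0, -0.0, -126.3]
force: [-3.8, 2.2, -1.8]
opening: 0.0117
gripper_force: 30.0
```

```bash
python3 - <<'E'
from h import *
where(); Z=.1312
plan([(*tcp(-22,10,60,Z),2)]);plan([(*tcp(-22,0,60,Z),1)])
E
```

```text
bow [-21.3  12.1] psi 60.0 z 0.1312 Fvalve [-4.1  1.8 -1.8] open 0.0117 t 14.1
1 ([1.1, -0.2, -0.0], np.float64(0.0))
2 ([1.0, -0.2, -0.0], np.float64(0.0))
1 ([10.8, -5.4, -0.0], np.float64(0.0))
```

Request:
apply_moves(targets=[{"travel":[1.2,0.1,0],"roll":0,"jaw":5},{"travel":[1.3,-0.7,0],"roll":0,"jaw":5},{"travel":[1.3,-0.7,0],"roll":0,"jaw":5},{"travel":[0,0,0],"roll":0,"jaw":5}])

```text
clock: 14.5
tool_pos: [0.4974, 0.0609, 0.1313]
orientation: [180.0, -0.0, -126.3]
force: [-3.8, 1.8, -0.4]
opening: 0.0117
gripper_force: 30.0
```

```bash
python3 - <<'E'
from h import *
where()
s=ctrl.snapshot("side"); cv2.imwrite("pics/c5.png",cv2.resize(s[180:225,285:345],(800,600),interpolation=cv2.INTER_CUBIC)[:,:,::-1])
E
```

```text
bow [-22.    8.1] psi 60.0 z 0.1313 Fvalve [-4.   1.4 -0.4] open 0.0117 t 14.5
```

View pics/c5.png

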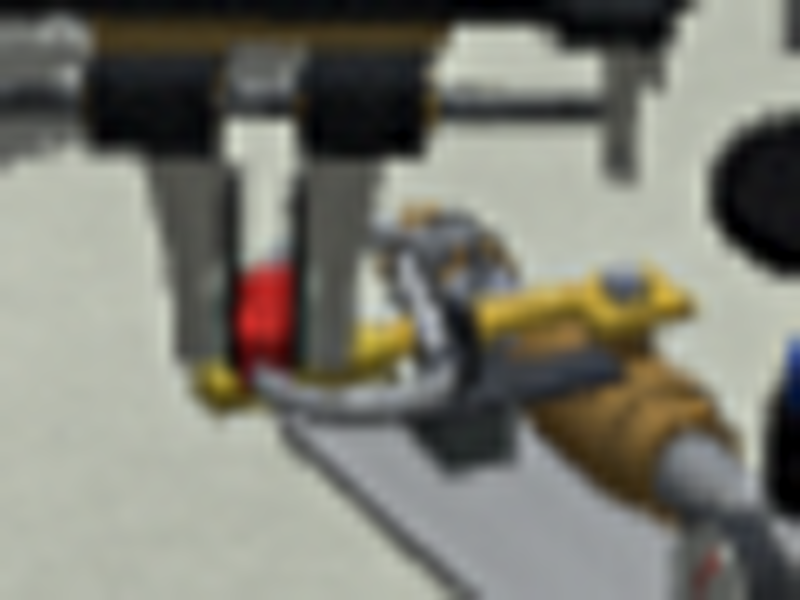

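The side view shows the gate pressed in at about (415,270) by the ring near (445,240), with the block still held between the pads. I'll keep feeding along the hole's axis.

Request:
apply_moves(targets=[{"travel":[0.87,-0.5,0],"roll":0,"jaw":5},{"travel":[0.87,-0.5,0],"roll":0,"jaw":5},{"travel":[0,0,0],"roll":0,"jaw":5}])

```text
clock: 14.85
tool_pos: [0.497, 0.0586, 0.1311]
orientation: [180.0, -0.1, -126.3]
force: [-3.9, -0.4, -0.9]
opening: 0.0119
gripper_force: 30.0
```

Request:
apply_moves(targets=[{"travel":[0.87,-0.5,0],"roll":0,"jaw":5},{"travel":[0.87,-0.5,0],"roll":0,"jaw":5},{"travel":[0,0,0],"roll":0,"jaw":5}])

```text
clock: 15.15
tool_pos: [0.4975, 0.0572, 0.1313]
orientation: [-180.0, 0.0, -126.3]
force: [-2.3, 2.5, -1.9]
opening: 0.0118
gripper_force: 30.0
```

```bash
python3 -c "
from h import *
where()"
```

```text
bow [-21.5   4.5] psi 60.0 z 0.1313 Fvalve [-2.6  2.2 -1.9] open 0.0118 t 15.15
```

Request:
apply_moves(targets=[{"travel":[0.87,-0.5,0],"roll":0,"jaw":5},{"travel":[0.87,-0.5,0],"roll":0,"jaw":5},{"travel":[0,0,0],"roll":0,"jaw":5}])

```text
clock: 15.45
tool_pos: [0.4971, 0.0551, 0.1315]
orientation: [-180.0, -0.0, -126.3]
force: [-3.3, 1.7, -0.7]
opening: 0.0118
gripper_force: 30.0
```

Request:
apply_moves(targets=[{"travel":[0.87,-0.5,0],"roll":0,"jaw":5},{"travel":[0.87,-0.5,0],"roll":0,"jaw":5},{"travel":[0,0,0],"roll":0,"jaw":5}])

```text
clock: 15.75
tool_pos: [0.497, 0.0528, 0.1313]
orientation: [-180.0, -0.0, -126.3]
force: [-0.1, -0.4, -1.2]
opening: 0.0116
gripper_force: 30.0
```

```bash
python3 - <<'E'
from h import *
where()
plan([(*tcp(-22,0,p,.1312),1) for p in range(56,19,-4)])
E
```

```text
bow [-21.5  -0.1] psi 60.0 z 0.1313 Fvalve [-0.  -0.4 -1.2] open 0.0116 t 15.75
1 ([-1.4, 3.4, 0.1], np.float64(4.0))
2 ([-1.7, 2.9, 0.0], np.float64(4.0))
3 ([-1.6, 2.8, 0.0], np.float64(4.0))
4 ([-1.7, 2.9, 0.0], np.float64(4.0))
5 ([-1.6, 2.9, 0.0], np.float64(4.0))
6 ([-1.6, 2.9, 0.0], np.float64(4.0))
7 ([-1.7, 2.8, 0.0], np.float64(4.0))
8 ([-1.6, 2.9, 0.0], np.float64(4.0))
9 ([-1.6, 2.9, 0.0], np.float64(4.0))
10 ([-1.7, 2.9, 0.0], np.float64(4.0))
```

Request:
apply_moves(targets=[{"travel":[-1.5,3.1,0],"roll":4,"jaw":5},{"travel":[-1.65,2.9,0],"roll":4,"jaw":5},{"travel":[0,0,0],"roll":0,"jaw":5}])

```text
clock: 16.05
tool_pos: [0.495, 0.0597, 0.1318]
orientation: [-179.9, 0.1, -134.3]
force: [-0.4, -0.1, -2.2]
opening: 0.0116
gripper_force: 30.0
```

Request:
apply_moves(targets=[{"travel":[-1.65,2.9,0],"roll":4,"jaw":5},{"travel":[-1.65,2.9,0],"roll":4,"jaw":5},{"travel":[0,0,0],"roll":0,"jaw":5}])

```text
clock: 16.35
tool_pos: [0.4932, 0.0661, 0.1317]
orientation: [-180.0, 0.1, -142.2]
force: [-0.3, -0.5, -2.4]
opening: 0.0118
gripper_force: 30.0
```

```bash
python3 - <<'E'
from h import *
where()
plan([(*tcp(-22,0,p,.1312),1) for p in range(40,0,-4)])
E
```

```text
bow [-21.3   0.8] psi 44.1 z 0.1317 Fvalve [-0.3 -0.5 -2.4] open 0.0118 t 16.35
1 ([-0.6, 2.9, 0.5], np.float64(4.1))
2 ([-1.7, 2.9, -0.0], np.float64(4.0))
3 ([-1.6, 2.8, -0.0], np.float64(4.0))
4 ([-1.6, 2.9, -0.0], np.float64(4.0))
5 ([-1.7, 2.9, -0.0], np.float64(4.0))
6 ([-1.6, 2.9, -0.0], np.float64(4.0))
7 ([-1.6, 2.8, -0.0], np.float64(4.0))
8 ([-1.7, 2.9, -0.0], np.float64(4.0))
9 ([-1.6, 2.9, -0.0], np.float64(4.0))
10 ([-1.7, 2.9, -0.0], np.float64(4.0))
```

Request:
apply_moves(targets=[{"travel":[-0.8,3,0.4],"roll":4,"jaw":5},{"travel":[-1.65,2.9,0],"roll":4,"jaw":5},{"travel":[-1.65,2.9,0],"roll":4,"jaw":5},{"travel":[-1.65,2.9,0],"roll":4,"jaw":5},{"travel":[0,0,0],"roll":0,"jaw":5}])

```text
clock: 16.85
tool_pos: [0.4919, 0.0789, 0.1312]
orientation: [-180.0, 0.1, -158.1]
force: [-0.3, -0.8, -0.9]
opening: 0.012
gripper_force: 30.0
```

Request:
apply_moves(targets=[{"travel":[-1.65,2.9,0],"roll":4,"jaw":5},{"travel":[-1.65,2.9,0],"roll":4,"jaw":5},{"travel":[-1.65,2.9,0],"roll":4,"jaw":5},{"travel":[0,0,0],"roll":0,"jaw":5}])

```text
clock: 17.25
tool_pos: [0.4938, 0.0886, 0.1311]
orientation: [180.0, 0.0, -170.1]
force: [-0.4, -0.1, -2.4]
opening: 0.0117
gripper_force: 30.0
```

```bash
python3 - <<'E'
from h import *
where()
plan([(*tcp(-22,0,p,.1312),1) for p in range(12,-1,-4)])
s=ctrl.snapshot("side"); cv2.imwrite("pics/c6.png",cv2.resize(s[180:225,285:345],(800,600),interpolation=cv2.INTER_CUBIC)[:,:,::-1])
E
```

```text
bow [-22.2   0.4] psi 16.2 z 0.1311 Fvalve [-0.4 -0.2 -2.4] open 0.0117 t 17.25
1 ([-1.8, 2.6, -0.1], np.float64(4.2))
2 ([-1.6, 2.9, -0.0], np.float64(4.0))
3 ([-1.6, 2.9, -0.0], np.float64(4.0))
4 ([-1.7, 2.8, -0.0], np.float64(4.0))
```

View pics/c6.png

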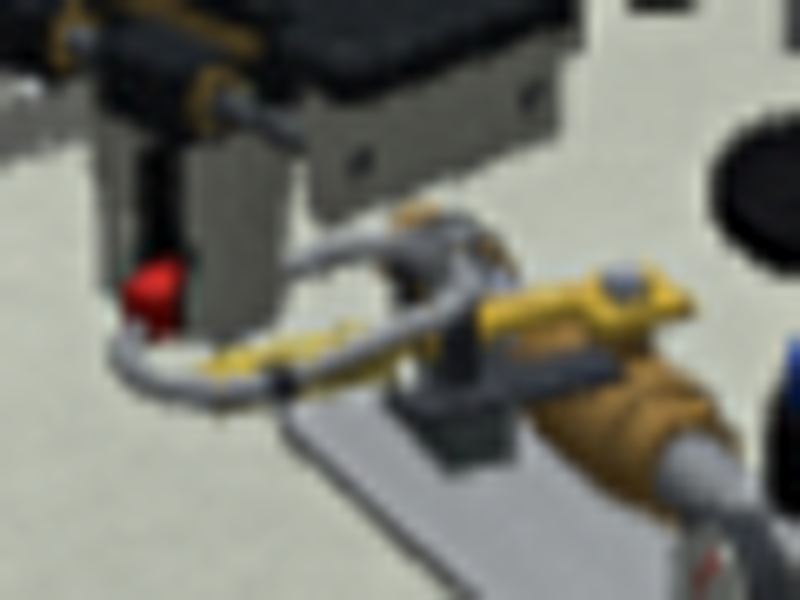

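The view shows the hook through the ring at about (450,250), and the gate straight and shut from (285,380) to (465,290). Next I'll finish the turn and do the test pull.

Request:
apply_moves(targets=[{"travel":[-1.7,2.6,0],"roll":4,"jaw":5},{"travel":[-1.6,2.9,0],"roll":4,"jaw":5},{"travel":[-1.6,2.9,0],"roll":4,"jaw":5},{"travel":[-1.6,2.8,0],"roll":4,"jaw":5},{"travel":[0,0,0],"roll":0,"jaw":5}])

```text
clock: 17.8
tool_pos: [0.4994, 0.1001, 0.131]
orientation: [180.0, 0.0, 173.9]
force: [0.1, -1.0, -1.5]
opening: 0.0116
gripper_force: 30.0
```

Request:
apply_moves(targets=[{"travel":[1,0,0],"roll":0,"jaw":5},{"travel":[1,0,0],"roll":0,"jaw":5},{"travel":[0,0,0],"roll":0,"jaw":5}])

```text
clock: 18.1
tool_pos: [0.4981, 0.1004, 0.1314]
orientation: [180.0, 0.1, 173.9]
force: [4.4, -0.5, -3.8]
opening: 0.0118
gripper_force: 30.0
```

```bash
python3 -c "
from h import *
where()"
```

```text
bow [-23.6   0.2] psi 0.2 z 0.1314 Fvalve [ 4.4  0.  -3.8] open 0.0118 t 18.1
```

Contact is at 4.4 N. I'll raise the pull to about 10 N.

Request:
apply_moves(targets=[{"travel":[0.8,0,0],"roll":0,"jaw":5},{"travel":[0.8,0,0],"roll":0,"jaw":5},{"travel":[0,0,0],"roll":0,"jaw":5}])

```text
clock: 18.4
tool_pos: [0.4977, 0.1008, 0.1317]
orientation: [179.9, 0.2, 173.9]
force: [10.2, -3.9, -5.0]
opening: 0.012
gripper_force: 30.0
```

Request:
apply_moves(targets=[{"travel":[0,0,0],"roll":0,"jaw":5},{"travel":[0,0,0],"roll":0,"jaw":5},{"travel":[0,0,0],"roll":0,"jaw":5},{"travel":[0,0,0],"roll":0,"jaw":5},{"travel":[0,0,0],"roll":0,"jaw":5},{"travel":[0,0,0],"roll":0,"jaw":5},{"travel":[0,0,0],"roll":0,"jaw":5},{"travel":[0,0,0],"roll":0,"jaw":5},{"travel":[0,0,0],"roll":0,"jaw":5},{"travel":[0,0,0],"roll":0,"jaw":5}])

```text
clock: 19.4
tool_pos: [0.4977, 0.1008, 0.1317]
orientation: [179.9, 0.2, 173.9]
force: [9.2, -2.6, -6.1]
opening: 0.0116
gripper_force: 30.0
```

Request:
apply_moves(targets=[{"travel":[-1.5,0,0],"roll":0,"jaw":5},{"travel":[-1.5,0,0],"roll":0,"jaw":5},{"travel":[0,0,0],"roll":0,"jaw":5}])

```text
clock: 19.7
tool_pos: [0.4985, 0.1001, 0.131]
orientation: [-180.0, -0.0, 173.8]
force: [2.1, 0.0, -2.2]
opening: 0.012
gripper_force: 30.0
```

Request:
apply_moves(targets=[{"travel":[-0.5,0,0],"roll":0,"jaw":24},{"travel":[0,0,0],"roll":0,"jaw":24},{"travel":[0,0,0],"roll":0,"jaw":24},{"travel":[0,0,0],"roll":0,"jaw":24},{"travel":[0,0,-5],"roll":0,"jaw":24},{"travel":[0,0,-15],"roll":0,"jaw":24},{"travel":[0,0,-30],"roll":0,"jaw":24},{"travel":[0,0,-30],"roll":0,"jaw":24},{"travel":[20,0,-30],"roll":0,"jaw":24},{"travel":[40,0,0],"roll":0,"jaw":24}])

```text
clock: 20.7
tool_pos: [0.4421, 0.1077, 0.2449]
orientation: [179.8, 0.3, 173.7]
force: [-1.3, 1.1, -0.6]
opening: 0.024
gripper_force: 0.0
```

Request:
apply_moves(targets=[{"travel":[0,-40,0],"roll":0,"jaw":24},{"travel":[0,-40,0],"roll":0,"jaw":24},{"travel":[0,-40,0],"roll":0,"jaw":24},{"travel":[0,-40,0],"roll":0,"jaw":24},{"travel":[0,0,0],"roll":0,"jaw":24},{"travel":[0,0,0],"roll":0,"jaw":24}])

```text
clock: 21.3
tool_pos: [0.4218, -0.0532, 0.2414]
orientation: [180.0, 0.0, 173.6]
force: [-0.3, -0.3, 0.3]
opening: 0.0239
gripper_force: 0.0
```

```bash
python3 - <<'E'
from h import *
where()
t=ctrl.snapshot("top");s=ctrl.snapshot("side")
f=lambda im,x,y,w,h:cv2.resize(im[y:y+h,x:x+w],(400,300),interpolation=cv2.INTER_CUBIC)
cv2.imwrite("pics/c7.png",np.vstack([np.hstack([f(t,225,160,80,60),f(s,285,180,60,45)]),np.hstack([f(t,0,0,640,480),f(s,0,0,640,480)])])[:,:,::-1])
E
```

```text
bow [ -82.7 -161.1] psi -0.1 z 0.2414 Fvalve [-0.2 -0.4  0.3] open 0.0239 t 21.3
```

View pics/c7.png

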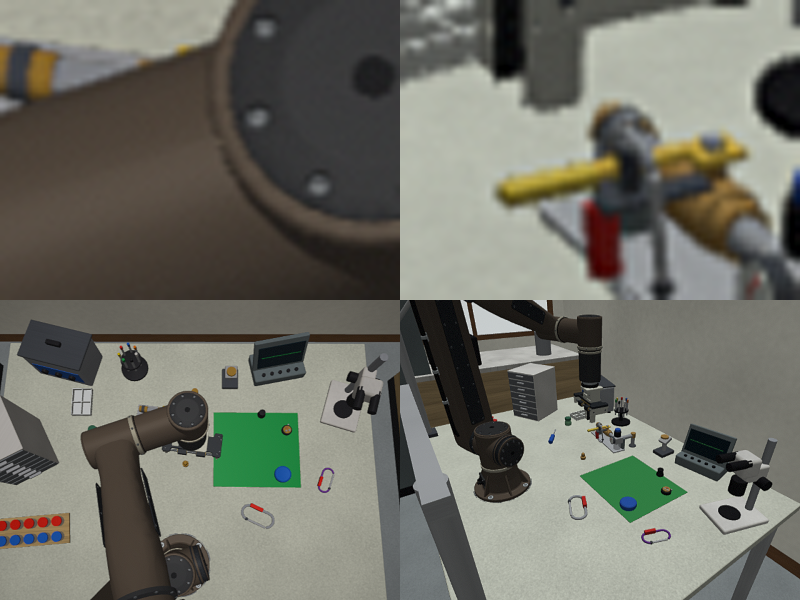

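The carabiner hangs by its bow from the eyes, with the red block at about (603,240) and its gate shut and straight from (655,190) to (660,290). The lever is at its closed position and the bystanders are where they were. I'll let it settle and hand in.

Request:
apply_moves(targets=[{"travel":[0,0,0],"roll":0,"jaw":24},{"travel":[0,0,0],"roll":0,"jaw":24},{"travel":[0,0,0],"roll":0,"jaw":24},{"travel":[0,0,0],"roll":0,"jaw":24},{"travel":[0,0,0],"roll":0,"jaw":24},{"travel":[0,0,0],"roll":0,"jaw":24},{"travel":[0,0,0],"roll":0,"jaw":24},{"travel":[0,0,0],"roll":0,"jaw":24}])

```text
clock: 22.2
tool_pos: [0.422, -0.0524, 0.241]
orientation: [180.0, 0.0, 173.7]
force: [-0.5, 0.7, 0.2]
opening: 0.024
gripper_force: 0.0
```

```bash
python3 -c "
from plant import ctrl
print(ctrl.close_job())"
```

```text
the job is handed in; nothing more can be done
None
```

The job is handed in at about 22 s: the lever is at its closed stop, and the carabiner is clipped through both lock eyes with its gate shut, pulled at about 10 N for about a second, released and hanging freely; the bystanders were not touched.

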